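# Ready the divider magazine for refilling

## Task

The divider magazine is about to be refilled by a colleague. First take both blue dividers out of the slanted steel holder and stand each one on edge, fully down, in a free slot of the grey slotted rack, leaving the one that is already there standing; then pull the magazine's spring-loaded follower back by its black knob until its red pointer lines up with the white line of the green clip on the rail, and finish while still holding it there against its spring. Do not knock over or shove the other things on the bench.

Things in the scene. Friction and masses are not known exactly. Their poses are not given: they have to be found in the camera images.
- divider_1: blue twin-wall plastic divider board, 10 mm thick (its x), 96 mm wide (its y), 72 mm high (its z), about 60 g, loose and rigid; origin at the centre of its lower 10 x 96 edge, z up the board. It starts in the holder pocket nearer the robot, leaning 0.26 rad (15 deg) from upright with its top towards the holder's -x; its upper 38 mm stand free of the holder
- divider_2: second blue divider, like divider_1, in the other holder pocket, 54 mm farther along the holder's +x
- stood_divider: third blue divider of the same kind, loose, already standing upright in the rack's middle slot; to be left standing there
- rack: grey slotted rack, fixed, 132 x 84 x 44 mm, origin at its underside centre, z up. Three slots at its x = -42, 0, +42 mm run along its y through two 16 mm wide comb rails (y = +-34 mm), open at both ends; 14 mm wide, bevelled to 24 mm at the top, floor 10 mm above the origin. A divider stands in one 96 mm edge down, thickness along the rack's x, either face forward, its top 82 mm above the bench
- holder: slanted folded-steel holder, fixed, 126 x 112 mm, side walls 32 mm high; two sloped pockets one behind the other along its x, each with a sloped back plate about 45 mm high; origin at its underside centre. There is a 42 mm gap between the two boards
- magazine: divider magazine, fixed trough 116 mm (x) by 238 mm (y), origin at its underside centre, its +x side towards the robot; steel side rails with their tops 45 mm above the bench at its x = +-55 mm; two dividers stand fixed at its -y end, reaching 85 mm. The follower slides along its y
- follower: spring follower in the magazine: white plate on its -y side (reaches 79 mm above the bench, 49 mm from the knob axis), grey carriage, upright black knob. Origin on the knob axis 12.5 mm above the bench; axes as the magazine's. Rests at the -y end; is pulled along the magazine's +y, travel 108 mm; the spring pulls back with 6.6 N at rest to 9 N at full travel, and it runs home when let go
- knob (a point): centre of the black knob, an upright cylinder 22 mm in diameter, from 70 to 116 mm above the bench; this point is 94 mm above the bench
- pointer (a point): tip of the red pointer on the follower, 46 mm to the magazine's +x of the knob axis; axes as the magazine's
- mark_line (a point): inner end of the white line across the green clip (12 mm wide) that sits fixed on the rail at the magazine's +x side; axes as the magazine's. The pointer lines up when its y in this frame is zero; it starts 55 to 95 mm short of it (on the -y side) and passes 2 mm clear of the clip
- spare_roll: loose cream film roll standing upright, 70 mm in diameter, 120 mm high; origin at its underside centre; a bystander. It stands before the tall solid grey machine along the back, whose face runs 0.1 m or more behind rack and holder and whose right corner (about x 0.59, y -0.22) is in the way of a direct swing from the arm's start pose: draw back first
- film_core: loose brown cardboard film core standing upright, 79 mm in diameter, 130 mm high; origin at its underside centre; a bystander
- tape_roll: loose roll of brown tape lying flat, 101 mm in diameter, 48 mm high; origin at its underside centre; a bystander

How it is judged:
By the outcome, as a careful person would: the job done as asked, in the order asked, and still so for the second after the job is handed in, while the arm keeps its last pose, push and grip.
It also fails if it takes over 64 s, if anything falls off the work surface, if the arm or the gripper's body presses on something with over 40 N, if the wrist force passes 120 N, or if a joint passes its speed limit or range.

## Robot

A 6-joint arm with a two-finger parallel gripper is mounted at the origin on a cart in front of the work surface, level with it; the furniture and walls round the work are solid. World frame = base frame: x ahead of the robot, y to its left, z up, the work surface at z = 0. Lengths are in m, angles in rad, forces in N, time in s.
With the tool pointing down it reaches from about 0.225 to 0.875 m from the base axis. Payload 3.4 kg.
Tool frame: the origin (TCP) lies between the finger pads; the fingertips stand 14 mm ahead of it and the grasp point (between the pads) lies 5 mm behind it; z points along the fingers, y is the line along which they close (so a half turn about z gives the same grasp; the last joint's range is limited). The gripper opens to 85 mm and grips with 20 to 120 N. Pads are 22 mm wide; open, the fingers measure 114 mm over their backs; the gripper's body (76 mm by 85 mm) begins 54 mm behind the grasp point. The pads swing forward as they close: fully open they stand 13 mm farther back than shut.
Start: joints at [-1.346, 0.276, 1.505, -0, 1.361, -0.121], TCP at [0.195, -0.541, 0.245] pointing down, gripper open.
Joint ranges: [-2.89, 2.89], [-0.75, 2.08], [0.22, 2.7], [-1.18, 4.32], [0.11, 2.71], [-2.7, 2.7]. Speed limits (rad/s): [2.57, 2.57, 3.14, 3.14, 3.14, 3.14].

## Interface

Orientations are given as [roll, pitch, yaw] about the fixed x, y, z axes, in that order (R = Rz(yaw) Ry(pitch) Rx(roll)).
In Python, from station import robot gives the robot as it stands.
- The arm moves only by the shell command python3 jog.py 'ROWS' [OPENING] [FORCE]. ROWS is rows parted by semicolons, their numbers by spaces, 1 to 20 of them, each of 6 numbers: dx, dy, dz in m, then a rotation vector rx, ry, rz in rad; each row is the pose to reach, as a shift and turn from the pose commanded when the command began, along the tool's axes at that moment; what a row does not reach only later rows make up. A row lasts 1/12 s, in which the tool goes at most 0.0417 m and 0.125 rad, less where a joint would pass 70% of its speed; a pose out of reach is approached as far as the arm can. OPENING is the opening from 0.0 (shut) to 1.0 (fully open), set as the command begins (- or left out keeps the last). The fingers move at their own pace and stop on an object; FORCE is the grip in N (left out, the last holds). Time passes only in rows, so rows that do not move let the fingers close. It prints the time, the measured TCP pose, the force, the opening and the grip force at its end.
- robot.read_state(): the state, without advancing time (a new reading comes with each control period).
- robot.capture(name): name is "side" or "top" or "wrist"; returns a dict with "pixels" (384x512x3 uint8, red, green, blue), "K" (3x3 intrinsics, pixels), "k1" (the pictures are not rectified: a ray, as slopes to the right and down, at radius r is drawn at 1 + k1 r^2 times it, then the intrinsics apply), "pose" (4x4, takes a point from camera to world coordinates). Camera axes: x right, y up, looking along -z (the intrinsics and any distortion apply to the point x, -y, -z); pixel columns grow to the right and rows downward; lengths in m; the calibration is good to about 2 mm. A picture is of the moment at which its call begins. There is no depth.
- robot.close_job(): hands the job in; it is judged then, once.
The state is a dict: "time": time; "qpos": joint angles; "dq": joint speeds; "joint_torque": joint torques, N m; "ee_pos": TCP position; "eef_rot": TCP orientation; "force": force on the tool from outside, world axes, zero at the start; "torque": the same for the moment, N m; "grip_width": opening from 0.0 (shut) to 1.0 (fully open); "gripper_force": force on a finger pad.
Only numpy, scipy, OpenCV 4.12 (cv2) and the standard library are available. Lean on these libraries where they do the work, as an engineer would, in place of code of your own. Each camera call takes 0.05 s, during which the arm holds its last target. There are 200 camera calls.

## Working session

There is one attempt and no reset: what is moved stays moved. The work goes in short steps, Python scripts to look and compute and a shell command to move; the robot and the scene stay as the last step left them, time stands still between calls to the robot, and variables do not carry over. Pictures are saved under pics/ and viewed, at most 13 in all, crops included, and the job is handed in when it is done.

```bash
ls; mkdir -p pics; cat > h.py <<'E'
import numpy as np, cv2, pickle
from scipy.spatial.transform import Rotation as Rn
from station import robot
def cap(name,fn=None):
    c=robot.capture(name); c['pixels']=np.array(c['pixels'])
    if fn:
        cv2.imwrite(f'pics/{fn}.png',cv2.resize(c['pixels'][:,:,::-1],(768,576),interpolation=cv2.INTER_CUBIC)); pickle.dump(c,open(f'pics/{fn}.pkl','wb'))
    return c
def ld(fn): return pickle.load(open(f'pics/{fn}.pkl','rb'))
def ray(c,u,v):
    K=np.array(c['K']); T=np.array(c['pose'])
    d=np.array([(u-K[0,2])/K[0,0],(v-K[1,2])/K[1,1]]); s=d.copy()
    for _ in range(30): s=d/(1+c['k1']*(s@s))
    r=T[:3,:3]@np.array([s[0],-s[1],-1]); return T[:3,3],r/np.linalg.norm(r)
def atz(c,u,v,z):
    o,r=ray(c,u,v); return o+r*(z-o[2])/r[2]
def tri(*obs):
    A=np.zeros((3,3));b=np.zeros(3);L=[]
    for c,u,v in obs:
        o,r=ray(c,u,v);P=np.eye(3)-np.outer(r,r);A+=P;b+=P@o;L.append((o,P))
    p=np.linalg.solve(A,b); return p,[round(1000*np.linalg.norm(P@(p-o)),1) for o,P in L]
def proj(c,p):
    K=np.array(c['K']);T=np.array(c['pose']);q=T[:3,:3].T@(np.array(p)-T[:3,3]);s=np.array([q[0],-q[1]])/-q[2]
    s=s*(1+c['k1']*(s@s)); return np.array([K[0,0]*s[0]+K[0,2],K[1,1]*s[1]+K[1,2]])
E
python3 - <<'E'
from h import *
s=robot.read_state(); print(s)
for n in('side','top'):
    c=cap(n,n+'0'); print(n,c['K'],c['k1'],np.round(c['pose'],3))
E
```

```text
jog.py
pics
station.py
{'time': 0.0, 'qpos': array([-1.34595508e+00,  2.76600680e-01,  1.50613302e+00, -1.08765588e-06,
        1.36072173e+00, -1.21015815e-01]), 'dq': array([-0.0003757 , -0.00057505, -0.0013036 , -0.0010151 , -0.00117324,
        0.00060344]), 'joint_torque': array([-5.86937858e-05, -4.16781127e+01, -2.45807326e+01, -4.26956085e-04,
        1.12119236e-02,  3.35095663e-06]), 'ee_pos': array([ 0.19479823, -0.54045559,  0.24443651]), 'eef_rot': array([-3.13974337e+00, -2.23820433e-04,  3.45857078e-01]), 'force': array([ 0.89407903,  0.61925905, -0.13465789]), 'torque': array([ 0.03928726, -0.01142067, -0.01718953]), 'gripper_force': 0.0, 'grip_width': 1.00191138834533}
side [[466.56466401   0.         252.54409348]
 [  0.         466.56466401 189.60144756]
 [  0.           0.           1.        ]] -0.006857876863484572 [[-0.994 -0.064  0.083  0.7  ]
 [ 0.104 -0.491  0.865  1.012]
 [-0.014  0.869  0.495  0.634]
 [ 0.     0.     0.     1.   ]]
top [[391.49858737   0.         256.08367789]
 [  0.         391.49858737 184.4604238 ]
 [  0.           0.           1.        ]] -0.07927859373153572 [[-0.022  0.989 -0.144  0.455]
 [-1.    -0.022  0.     0.043]
 [-0.003  0.144  0.99   1.12 ]
 [ 0.     0.     0.     1.   ]]
```

View pics/side0.png

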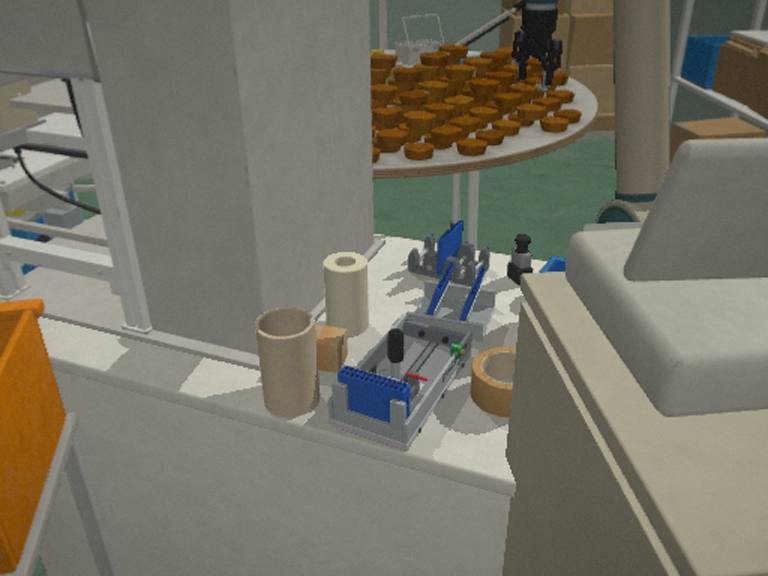

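View pics/top0.png

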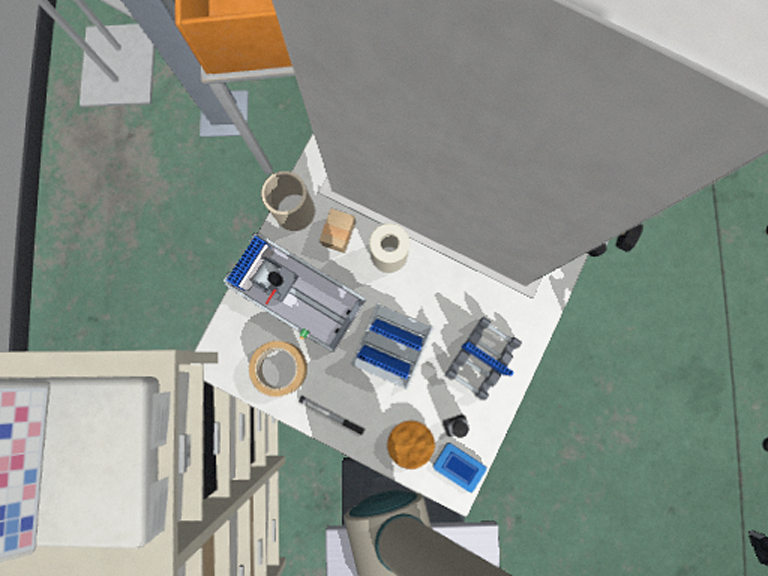

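The side view shows the magazine in front (knob at about 396,345, pointer 415,377, green clip 457,350) with the holder and rack behind it. The top view shows divider_1 at (383,360), divider_2 at (395,333), the rack at (485,358), the knob at (275,279) and the clip at (305,333). Next I'll enlarge both.

```bash
cat >> h.py <<'E'
def crop(fn,out,u0,v0,w,h,s):
    c=ld(fn)['pixels'][v0:v0+h,u0:u0+w,::-1]; im=cv2.resize(np.ascontiguousarray(c),(w*s,h*s),interpolation=cv2.INTER_CUBIC)
    for u in range(-(-u0//10)*10,u0+w,10):
        x=int((u-u0+.5)*s); cv2.line(im,(x,0),(x,6 if u%20 else 12),(0,0,255),1)
        if u%20==0: cv2.putText(im,str(u),(x-12,24),0,.4,(0,0,255),1)
    for v in range(-(-v0//10)*10,v0+h,10):
        y=int((v-v0+.5)*s); cv2.line(im,(0,y),(12,y),(0,0,255),1)
        if v%20==0: cv2.putText(im,str(v),(14,y+4),0,.4,(0,0,255),1)
    cv2.imwrite(f'pics/{out}.png',im)
E
python3 - <<'E'
from h import *
crop('top0','topc',145,150,210,120,3)
crop('side0','sidec',215,140,120,160,3)
a=cv2.imread('pics/topc.png');b=cv2.imread('pics/sidec.png')
crop('top0','topc',225,195,130,75,6)
crop('side0','sidec',220,140,120,85,6)
E
```

```text
(no output)
```

View pics/topc.png

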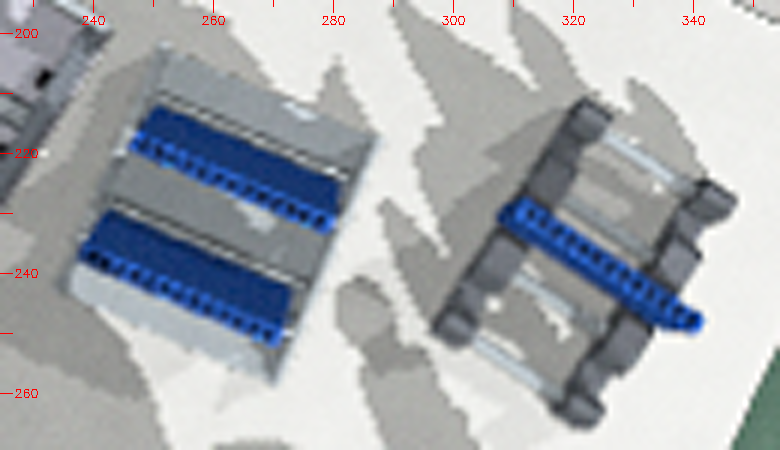

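View pics/sidec.png

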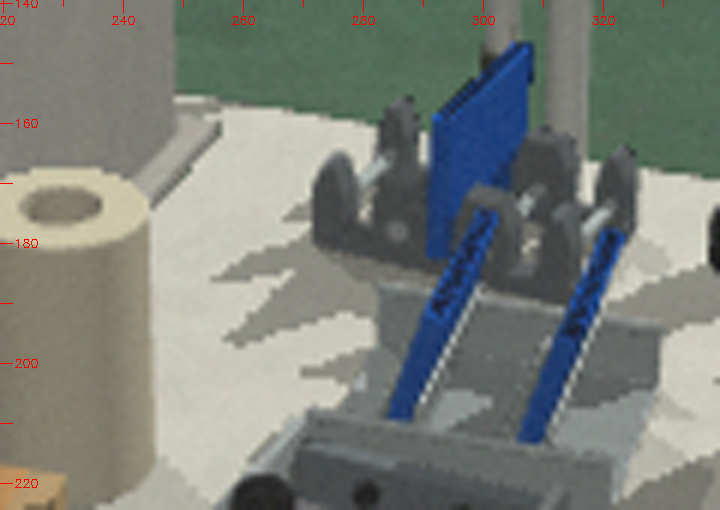

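Top crop: the top edge of divider_1 runs (238.8,235.7) to (270.7,250.3), divider_2 (247.3,217.8) to (279.7,231.8), and the stood divider (310.3,229.2) to (339.8,247.8). Side crop: near top ends of divider_1 about (316,194), divider_2 about (294,189), and far ends about (322,179) and (300.5,176). I'll triangulate these next.

```bash
python3 - <<'E'
from h import *
np.set_printoptions(precision=4,suppress=True)
t=ld('top0');s=ld('side0')
for n,a,b in [('d1n',(238.8,235.7),(316,194)),('d1f',(270.7,250.3),(322,179)),('d2n',(247.3,217.8),(294.5,189)),('d2f',(279.7,231.8),(300.5,176)),('stn',(310.3,229.2),(292,159)),('stf',(339.8,247.8),(307.5,147.5))]:
    print(n,*tri((t,*a),(s,*b)))
# at-height versions
for n,a,z in [('d1n',(238.8,235.7),.085),('d1f',(270.7,250.3),.085),('d2n',(247.3,217.8),.085),('d2f',(279.7,231.8),.085),('stn',(310.3,229.2),.082),('stf',(339.8,247.8),.082),
 ('knob',(183.2,185.8),.116),('pointer',(180,198),.06),('clip',(203,222),.05)]:
    p=atz(t,*a,z); print(n,p,proj(s,p))
# holder corners bench level, rack corner tops z=.044
for d in [(165,48),(375,135),(275,380),(62,285)]:
    print('hold',atz(t,225+d[0]/6-.5,195+d[1]/6-.5,.03))
E
```

```text
d1n [0.4666 0.092  0.0853] [np.float64(3.8), np.float64(3.8)]
d1f [0.4293 0.0083 0.0774] [np.float64(1.1), np.float64(1.1)]
d2n [0.513  0.0685 0.089 ] [np.float64(3.6), np.float64(3.6)]
d2f [ 0.478  -0.0171  0.0758] [np.float64(0.3), np.float64(0.3)]
stn [ 0.4842 -0.0977  0.0852] [np.float64(1.2), np.float64(1.2)]
stf [ 0.4299 -0.1732  0.0817] [np.float64(2.6), np.float64(2.6)]
d1n [0.4703 0.091  0.085 ] [312.7387 193.901 ]
d1f [0.4305 0.0083 0.085 ] [321.2718 176.3077]
d2n [0.5168 0.0678 0.085 ] [291.2944 190.2823]
d2f [ 0.4781 -0.0166  0.085 ] [300.5161 172.8741]
stn [ 0.4831 -0.0978  0.082 ] [292.7999 160.056 ]
stf [ 0.4324 -0.1738  0.082 ] [305.6707 147.3121]
knob [0.6014 0.2321 0.116 ] [264.5663 219.7678]
pointer [0.5761 0.2513 0.06  ] [278.095 247.001]
clip [0.51   0.1898 0.05  ] [303.8176 231.6022]
hold [0.5625 0.0552 0.03  ]
hold [ 0.5198 -0.0413  0.03  ]
hold [0.4088 0.008  0.03  ]
hold [0.4541 0.1048 0.03  ]
```

```bash
cat >> h.py <<'E'
np.set_printoptions(precision=4,suppress=True)
Z=np.array([0,0,1.])
def Rt(yx,tilt=0):
    """tool with y along heading yx (deg), tool z leaning by tilt (deg) towards that heading"""
    a,t=np.radians([yx,tilt]); h=np.array([np.cos(a),np.sin(a),0])
    y=np.cos(t)*h+np.sin(t)*Z; z=-np.cos(t)*Z+np.sin(t)*h
    return np.c_[np.cross(y,z),y,z]
def to(p,R=None,base=None):
    s=robot.read_state(); R0=Rn.from_euler('xyz',s['eef_rot']).as_matrix(); p0=s['ee_pos']
    if base: p0,R0=base
    if R is None:R=R0
    d=R0.T@(np.array(p)-p0); w=Rn.from_matrix(R0.T@R).as_rotvec()
    print('rows:',np.r_[d,w],'n>=',max(np.linalg.norm(d)/.0417,np.linalg.norm(w)/.125))
E
python3 - <<'E'
from h import *
to((.24,-.30,.32)); to((.37,.03,.30),Rt(-25.6,15))
E
python3 jog.py '.124 -.211 -.075 0 0 0;.124 -.211 -.075 0 0 0;.124 -.211 -.075 0 0 0;.124 -.211 -.075 0 0 0;.124 -.211 -.075 0 0 0;.124 -.211 -.075 0 0 0;.358 -.477 -.055 -.25 .101 -.774;.358 -.477 -.055 -.25 .101 -.774;.358 -.477 -.055 -.25 .101 -.774;.358 -.477 -.055 -.25 .101 -.774;.358 -.477 -.055 -.25 .101 -.774;.358 -.477 -.055 -.25 .101 -.774;.358 -.477 -.055 -.25 .101 -.774;.358 -.477 -.055 -.25 .101 -.774;.358 -.477 -.055 -.25 .101 -.774;.358 -.477 -.055 -.25 .101 -.774;.358 -.477 -.055 -.25 .101 -.774;.358 -.477 -.055 -.25 .101 -.774' .4 30
python3 - <<'E'
from h import *
cap('wrist','w1'); crop('w1','w1c',0,0,512,384,1)
c=ld('w1'); print(c['K'],c['pose'])
for p in [(.4685,.0915,.078),(.43,.008,.078),(.483,-.098,.082)]: print(proj(c,p))
E
```

```text
time: 1.6
ee_pos: [0.3695, 0.0289, 0.2999]
eef_rot: [2.88, 0.003, 1.125]
force: [0.4, 0.3, -0.1]
grip_width: 0.401
gripper_force: 0.0
[[309.5623   0.     257.8163]
 [  0.     309.5623 187.6192]
 [  0.       0.       1.    ]] [[ 0.8721  0.4809 -0.0902  0.3723]
 [-0.4155  0.8252  0.3825  0.114 ]
 [ 0.2584 -0.2961  0.9195  0.4233]
 [ 0.      0.      0.      1.    ]]
[261.4844  68.9736]
[262.187  151.3953]
[331.1733 203.3051]
```

View pics/w1.png

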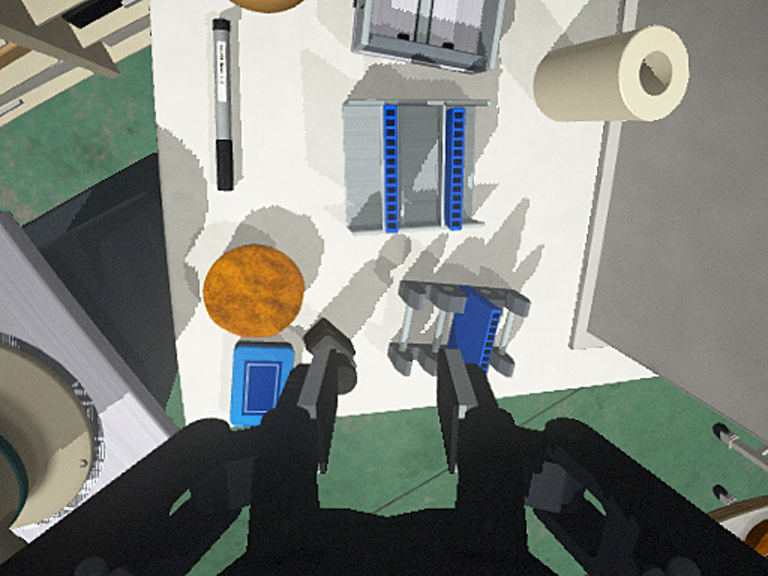

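The wrist view is aligned with the boards: divider_1's top edge runs (391,104) to (391,231) and divider_2's (457,108) to (454.5,230), both near vertical. The stood divider's near top end is at about (497,308).

```bash
python3 - <<'E'
from h import *
t=ld('top0');s=ld('side0');w=ld('w1')
P={}
for n,a,b in [('d1n',(238.8,235.7),(391,104)),('d1f',(270.7,250.3),(391,231)),('d2n',(247.3,217.8),(457,108)),('d2f',(279.7,231.8),(454.5,230)),('stn',(310.3,229.2),(497,306))]:
    q=[(x+.5)/1.5-.5 for x in b]
    P[n]=tri((t,*a),(w,*q)); print(n,*P[n],atz(w,*q,.078),atz(t,*a,.078))
for k in('d1','d2'):
    a,b=P[k+'n'][0],P[k+'f'][0];v=a-b;print(k,(a+b)/2,np.linalg.norm(v),np.degrees(np.arctan2(v[1],v[0]))-90)
E
```

```text
d1n [0.4704 0.0915 0.0676] [np.float64(0.4), np.float64(0.4)] [0.4674 0.0918 0.078 ] [0.4704 0.0913 0.078 ]
d1f [0.4287 0.007  0.0766] [np.float64(1.9), np.float64(1.9)] [0.4269 0.0063 0.078 ] [0.4304 0.0081 0.078 ]
d2n [0.5173 0.0674 0.0698] [np.float64(0.9), np.float64(0.9)] [0.5136 0.0677 0.078 ] [0.5172 0.068  0.078 ]
d2f [ 0.4769 -0.0184  0.0751] [np.float64(1.9), np.float64(1.9)] [ 0.4746 -0.0185  0.078 ] [ 0.4783 -0.017   0.078 ]
stn [ 0.4827 -0.0979  0.0829] [np.float64(0.4), np.float64(0.4)] [ 0.484  -0.1012  0.078 ] [ 0.4832 -0.0984  0.078 ]
d1 [0.4496 0.0492 0.0721] 0.0946335956571961 -26.25303717673561
d2 [0.4971 0.0245 0.0724] 0.09499605661808583 -25.24316804887728
```

```bash
python3 - <<'E'
from h import *
R=Rt(-25.7,15); top=np.array([.4485,.0494,.075]); z=R[:,2]
to(top+z*(.017-.07),R); to(top+z*.017,R); print(robot.read_state()['ee_pos'])
E
```

```text
rows: [0.0537 0.0016 0.1803 0.0005 0.0022 0.0014] n>= 4.510495191864343
rows: [0.0538 0.0016 0.2503 0.0005 0.0022 0.0014] n>= 6.1387614223604805
[0.3695 0.0283 0.3   ]
```

```bash
python3 jog.py '.027 .001 .09 0 .002 .001;.054 .0016 .14 0 .002 .001;.054 .0016 .17 0 .002 .001;.054 .0016 .19 0 .002 .001;.054 .0016 .21 0 .002 .001;.054 .0016 .225 0 .002 .001;.054 .0016 .238 0 .002 .001;.054 .0016 .2455 0 .002 .001;.054 .0016 .2503 0 .002 .001;.054 .0016 .2503 0 .002 .001' .4 30
python3 jog.py '0 0 0 0 0 0;0 0 0 0 0 0;0 0 0 0 0 0;0 0 0 0 0 0;0 0 0 0 0 0;0 0 0 0 0 0' 0 40
```

```text
time: 2.48
ee_pos: [0.4534, 0.0472, 0.0587]
eef_rot: [2.879, -0.0, 1.121]
force: [0.3, -0.3, 0.7]
grip_width: 0.399
gripper_force: 0.0
time: 2.98
ee_pos: [0.4541, 0.0486, 0.0602]
eef_rot: [2.876, -0.001, 1.125]
force: [-1.6, -2.7, 7.0]
grip_width: 0.11
gripper_force: 41.9
```

```bash
python3 jog.py '0 0 -.01 0 0 0;0 0 -.03 0 0 0;0 0 -.06 0 0 0;0 0 -.09 0 0 0;0 0 -.12 0 0 0;0 0 -.12 0 0 0'
python3 - <<'E'
from h import *
cap('wrist','w2'); cap('side','s2')
c=ld('w2')['pixels'];d=ld('s2')['pixels']
cv2.imwrite('pics/m2.png',cv2.hconcat([cv2.resize(c,(400,300)),cv2.resize(d[100:280,180:420],(400,300))])[:,:,::-1])
t=ld('top0');print('mag',[atz(t,225+x/6-.5,195+y/6-.5,.044) for x,y in[(590,120),(716,200),(455,325),(578,408)]])
E
```

```text
time: 3.48
ee_pos: [0.4273, 0.0632, 0.1803]
eef_rot: [2.87, -0.007, 1.125]
force: [0.4, -0.1, -0.6]
grip_width: 0.113
gripper_force: 41.0
mag [array([ 0.5235, -0.1392,  0.044 ]), array([ 0.4855, -0.1955,  0.044 ]), array([ 0.432 , -0.0738,  0.044 ]), array([ 0.3934, -0.1282,  0.044 ])]
```

View pics/m2.png

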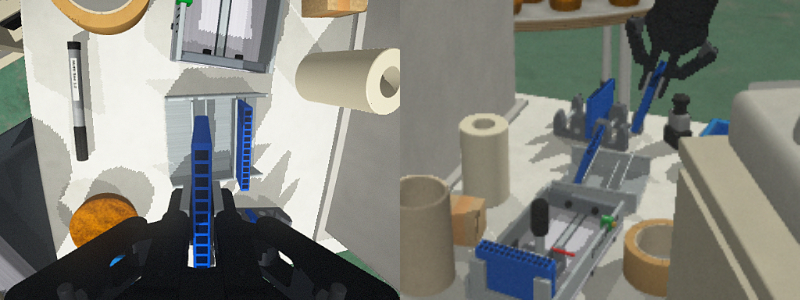

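Divider_1 is held square and clear of the holder, and divider_2 stays leaning in its pocket. Next I carry divider_1 above the near free slot.

```bash
python3 - <<'E'
from h import *
to((.4234,-.1117,.18),Rt(-35,0)); 
E
```

```text
rows: [-0.158   0.0721  0.015   0.2646 -0.0244  0.1632] n>= 4.181319570813783
```

```bash
python3 jog.py '-.04 .018 0 .06 -.006 .04;-.08 .036 0 .13 -.012 .08;-.12 .054 .008 .2 -.018 .12;-.158 .072 .015 .265 -.0244 .163;-.158 .072 .015 .265 -.0244 .163;-.158 .072 .015 .265 -.0244 .163;-.158 .072 .015 .265 -.0244 .163'
python3 - <<'E'
from h import *
to((.4234,-.1117,.105),Rt(-35,0)); to((.4234,-.1117,.065),Rt(-35,0))
cap('side','s3'); crop('s3','s3c',250,100,130,95,6)
E
```

```text
time: 4.17
ee_pos: [0.4218, -0.1119, 0.177]
eef_rot: [-3.134, 0.003, 0.957]
force: [-0.5, 0.8, -0.8]
grip_width: 0.11
gripper_force: 40.8
rows: [ 0.0013  0.0017  0.072  -0.0072  0.0025 -0.0028] n>= 1.7264735250275989
rows: [ 0.0014  0.002   0.112  -0.0072  0.0025 -0.0028] n>= 2.6855559378467264
```

View pics/s3c.png

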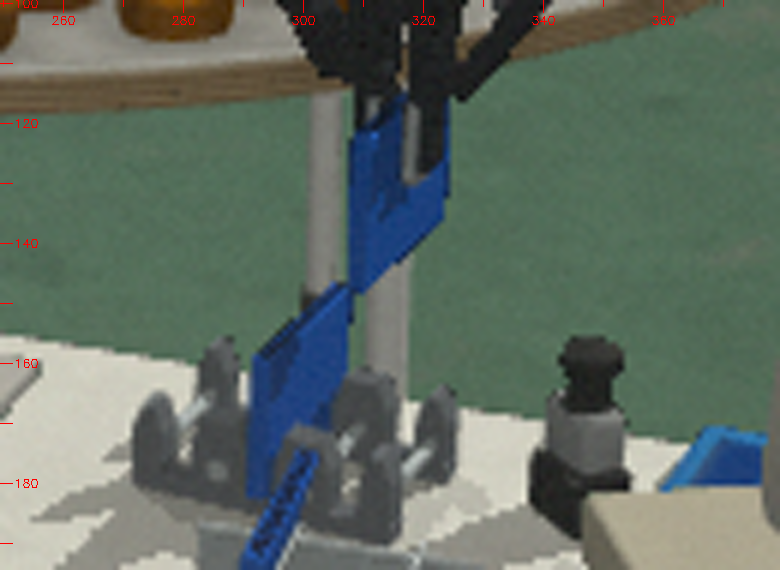

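```bash
python3 - <<'E'
from h import *
c=ld('s3');st=robot.read_state();p=st['ee_pos'];R=Rn.from_euler('xyz',st['eef_rot']).as_matrix();x=R[:,0]
b=p-[0,0,.055]
print('held bottom near/far',proj(c,b+.048*x),proj(c,b-.048*x))
ry=np.array([np.cos(np.radians(55)),np.sin(np.radians(55)),0]);rc=np.array([.4578,-.1358,0]);rx=np.array([ry[1],-ry[0],0])
for sx in(-.042,0,.042):
    print(sx,'slot floor near end',proj(c,rc+sx*rx+.042*ry+[0,0,.010]),'far top',proj(c,rc+sx*rx-.042*ry+[0,0,.044]),'nearrail top tooth',proj(c,rc+(sx-.021)*rx+.042*ry+[0,0,.044]))
print('stood near bottom',proj(c,rc+.048*ry+[0,0,.01]),'near top',proj(c,rc+.048*ry+[0,0,.082]),'far top',proj(c,rc-.048*ry+[0,0,.082]))
E
```

```text
held bottom near/far [307.9045 149.738 ] [321.7151 136.6223]
-0.042 slot floor near end [306.2868 186.3445] far top [318.616  162.9718] nearrail top tooth [314.0869 177.018 ]
0 slot floor near end [292.2587 182.9116] far top [304.9143 159.9722] nearrail top tooth [299.6626 173.6473]
0.042 slot floor near end [278.6146 179.5729] far top [291.5743 157.0523] nearrail top tooth [285.6409 170.3709]
stood near bottom [291.3429 183.8435] near top [292.058  160.3267] far top [306.3094 147.0776]
```

The held board's lower near corner is at about (309,147.5) and it is aligned with the near free slot to within 3 mm. I'll shift about 2 mm along rack +x and lower it.

```bash
python3 jog.py '.001 .0035 .03 -.007 .0025 -.003;.001 .0035 .06 -.007 .0025 -.003;.001 .0035 .075 -.007 .0025 -.003;.001 .0035 .083 -.007 .0025 -.003;.001 .0035 .09 -.007 .0025 -.003;.001 .0035 .095 -.007 .0025 -.003;.001 .0035 .095 -.007 .0025 -.003'
```

```text
time: 4.8
ee_pos: [0.4261, -0.1126, 0.0837]
eef_rot: [3.137, -0.0, 0.964]
force: [0.7, -0.6, -0.3]
grip_width: 0.109
gripper_force: 40.8
```

No contact force and already about 15 mm into the slot, so I continue down to the floor.

```bash
python3 jog.py '0 0 .005 0 0 0;0 0 .01 0 0 0;0 0 .013 0 0 0;0 0 .016 0 0 0;0 0 .016 0 0 0'
```

```text
time: 5.22
ee_pos: [0.426, -0.1134, 0.0675]
eef_rot: [3.138, -0.0, 0.962]
force: [-1.0, 0.7, -0.6]
grip_width: 0.109
gripper_force: 40.7
```

```bash
python3 jog.py '0 0 .002 0 0 0;0 0 .004 0 0 0;0 0 .004 0 0 0'
```

```text
time: 5.47
ee_pos: [0.426, -0.1134, 0.0636]
eef_rot: [3.138, -0.0, 0.962]
force: [-0.9, 0.6, -1.5]
grip_width: 0.111
gripper_force: 40.7
```

```bash
python3 jog.py '0 0 .001 0 0 0;0 0 .002 0 0 0;0 0 .003 0 0 0;0 0 .003 0 0 0'
```

```text
time: 5.8
ee_pos: [0.4262, -0.1132, 0.0619]
eef_rot: [3.137, -0.0, 0.963]
force: [-4.2, 2.4, 9.6]
grip_width: 0.11
gripper_force: 42.5
```

Seated on the floor, with 9.6 N of upward force. I'll release and rise.

```bash
python3 jog.py '0 0 -.001 0 0 0;0 0 -.001 0 0 0;0 0 -.001 0 0 0;0 0 -.001 0 0 0;0 0 -.02 0 0 0;0 0 -.05 0 0 0;0 0 -.09 0 0 0;0 0 -.12 0 0 0;0 0 -.12 0 0 0' .32
python3 - <<'E'
from h import *
R=Rt(-25.7,15); top=np.array([.4965,.0250,.075]); z=R[:,2]
to(top+z*(.017-.11),R);to(top+z*(.017-.05),R);to(top+z*.017,R);
to((.4,.02,.24),R)
cap('side','s4'); crop('s4','s4c',250,100,130,95,6)
E
```

```text
time: 6.55
ee_pos: [0.4298, -0.1149, 0.1866]
eef_rot: [3.124, -0.003, 0.963]
force: [0.4, 0.7, 0.8]
grip_width: 0.322
gripper_force: 0.0
rows: [ 0.149  -0.0493  0.0214 -0.2437  0.0196 -0.1588] n>= 3.798302170048032
rows: [ 0.1513 -0.035   0.0796 -0.2437  0.0196 -0.1588] n>= 4.184603462114202
rows: [ 0.1532 -0.0231  0.1281 -0.2437  0.0196 -0.1588] n>= 4.821170229104693
rows: [ 0.0938 -0.1006 -0.0549 -0.2437  0.0196 -0.1588] n>= 3.5508102208108685
```

View pics/s4c.png

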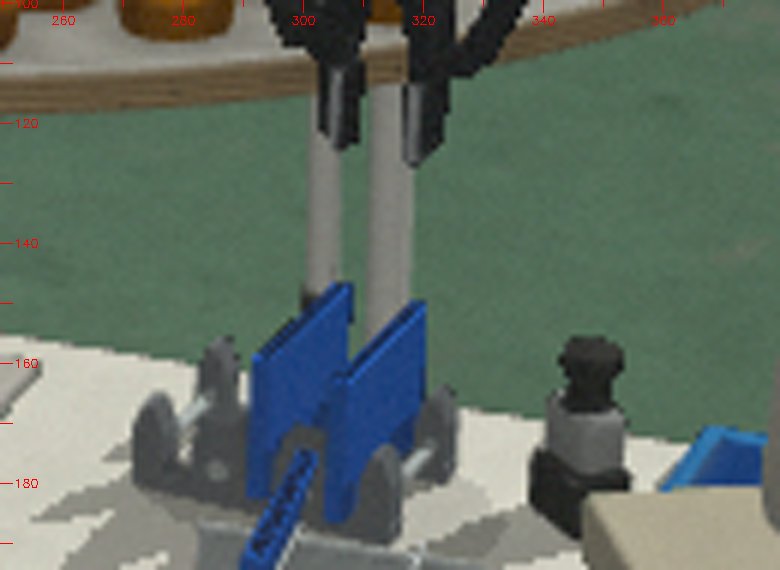

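Divider_1 stands fully down, its top level with its neighbour (near bottom corner at display 340,520). The stood divider is untouched. Now divider_2.

```bash
python3 jog.py '.04 -.015 0 -.06 .005 -.04;.08 -.03 .005 -.13 .01 -.08;.12 -.042 .01 -.2 .016 -.13;.149 -.0493 .018 -.2437 .0196 -.1588;.149 -.0493 .018 -.2437 .0196 -.1588;.150 -.042 .048 -.2437 .0196 -.1588;.1513 -.035 .077 -.2437 .0196 -.1588;.152 -.030 .098 -.2437 .0196 -.1588;.1528 -.026 .113 -.2437 .0196 -.1588;.1532 -.0231 .125 -.2437 .0196 -.1588;.1532 -.0231 .125 -.2437 .0196 -.1588' .4
python3 - <<'E'
from h import *
R=Rt(-25.7,15); top=np.array([.4965,.0250,.078]); z=R[:,2]
to(top+z*.017,R)
E
```

```text
time: 7.52
ee_pos: [0.4924, 0.0248, 0.0521]
eef_rot: [2.9, 0.004, 1.121]
force: [-0.0, 0.0, -0.0]
grip_width: 0.398
gripper_force: 0.0
rows: [ 0.0019  0.01   -0.0073 -0.0203  0.004   0.    ] n>= 0.29981655470839774
```

```bash
python3 jog.py '.001 .005 -.0073 -.02 .004 0;.002 .010 -.0073 -.02 .004 0;.002 .010 -.0073 -.02 .004 0;.002 .010 -.0073 -.02 .004 0'
python3 - <<'E'
from h import *
R=Rt(-25.7,15); top=np.array([.4965,.0250,.078]); z=R[:,2]
to(top+z*.017,R)
E
```

```text
time: 7.85
ee_pos: [0.5039, 0.0238, 0.0667]
eef_rot: [2.87, -0.005, 1.123]
force: [-0.1, -0.3, -0.2]
grip_width: 0.401
gripper_force: 0.0
rows: [-0.0022 -0.0041  0.0042  0.0096 -0.0048 -0.0005] n>= 0.15007953462515083
```

```bash
python3 jog.py '0 0 0 0 0 0;0 0 0 0 0 0;0 0 0 0 0 0'
python3 - <<'E'
from h import *
R=Rt(-25.7,15); top=np.array([.4965,.0250,.078]); z=R[:,2]
to(top+z*.017,R)
E
```

```text
time: 8.1
ee_pos: [0.5028, 0.024, 0.0657]
eef_rot: [2.872, -0.004, 1.123]
force: [0.9, 0.2, 0.1]
grip_width: 0.4
gripper_force: 0.0
rows: [-0.0018 -0.0027  0.0035  0.0073 -0.0038 -0.0001] n>= 0.11456816859291985
```

```bash
python3 jog.py '-.0018 -.0025 .0035 .007 -.004 0;-.0018 -.0025 .0035 .007 -.004 0;-.0018 -.0025 .0035 .007 -.004 0'
python3 jog.py '0 0 0 0 0 0;0 0 0 0 0 0;0 0 0 0 0 0;0 0 0 0 0 0;0 0 0 0 0 0' 0 40
python3 jog.py '0 0 -.01 0 0 0;0 0 -.03 0 0 0;0 0 -.06 0 0 0;0 0 -.09 0 0 0;0 0 -.12 0 0 0;0 0 -.12 0 0 0;0 0 -.12 0 0 0;0 0 -.12 0 0 0'
python3 - <<'E'
from h import *
to((.4942,-.1612,.18),Rt(-35,0))
to((.42,-.07,.19),Rt(-35,0))
E
```

```text
time: 8.35
ee_pos: [0.5003, 0.0229, 0.0609]
eef_rot: [2.881, 0.001, 1.122]
force: [0.3, 0.3, -0.2]
grip_width: 0.397
gripper_force: 0.0
time: 8.77
ee_pos: [0.5012, 0.0229, 0.0615]
eef_rot: [2.879, 0.0, 1.122]
force: [1.6, -0.2, -0.1]
grip_width: 0.113
gripper_force: 39.1
time: 9.43
ee_pos: [0.4719, 0.0365, 0.1765]
eef_rot: [2.881, 0.001, 1.122]
force: [-1.0, -0.1, -0.3]
grip_width: 0.111
gripper_force: 39.4
rows: [-0.1685  0.1032  0.0241  0.2598 -0.0202  0.1612] n>= 4.772699747274965
rows: [-0.1185  0.0029 -0.013   0.2598 -0.0202  0.1612] n>= 2.8603630830684583
```

```bash
python3 jog.py '-.04 .02 0 .06 -.005 .04;-.08 .045 .005 .12 -.01 .08;-.12 .07 .012 .19 -.015 .12;-.15 .09 .018 .23 -.018 .15;-.1685 .1032 .0241 .26 -.02 .161;-.1685 .1032 .0241 .26 -.02 .161;-.1685 .1032 .0241 .26 -.02 .161;-.1685 .1032 .0241 .26 -.02 .161;-.1685 .1032 .0241 .26 -.02 .161'
python3 - <<'E'
from h import *
to((.4942,-.1612,.085),Rt(-35,0))
cap('side','s5'); c=ld('s5')
st=robot.read_state();p=st['ee_pos'];x=Rn.from_euler('xyz',st['eef_rot']).as_matrix()[:,0]
print('pred near bottom',proj(c,p-[0,0,.053]+.048*x)); crop('s5','s5c',250,100,130,95,6)
E
```

```text
time: 10.18
ee_pos: [0.4939, -0.1598, 0.1796]
eef_rot: [-3.14, -0.001, 0.961]
force: [-0.6, 0.3, -0.3]
grip_width: 0.111
gripper_force: 39.3
rows: [-0.0011  0.0013  0.0946 -0.0021 -0.0008  0.0012] n>= 2.2678917254415376
pred near bottom [277.5246 142.0321]
```

View pics/s5c.png

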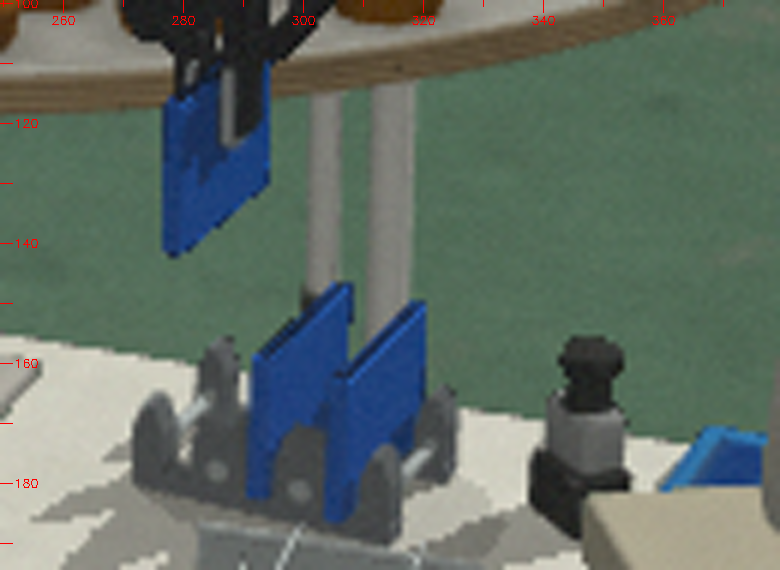

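```bash
python3 - <<'E'
from h import *
c=ld('s5'); y=np.array([np.cos(.962),np.sin(.962),0]);rx=np.array([y[1],-y[0],0])
for n,p in [('d1',(.4261,-.1133,.0625)),('stood',np.array((.4261,-.1133,.0625))+.042*rx),('d2 plan',(.4942,-.1612,.0625)),('d2 now down',(.4939,-.1598,.0625)),('hover',(.4939,-.1598,.1796))]:
    for h in(-.053,0.019):
        q=proj(c,np.array(p)+.048*y+[0,0,h]); print(n,h,q,(q-[250,100]+.5)*6)
E
```

```text
d1 -0.053 [304.3369 187.2491] [329.0213 526.4947]
d1 0.019 [305.4368 163.5147] [335.6207 384.0879]
stood -0.053 [290.2878 183.8087] [244.7266 505.8521]
stood 0.019 [290.9722 160.3151] [248.833  364.8908]
d2 plan -0.053 [276.9164 180.4679] [164.4984 485.8071]
d2 plan 0.019 [277.2161 157.2106] [166.2967 346.2637]
d2 now down -0.053 [277.0976 180.6986] [165.5856 487.1916]
d2 now down 0.019 [277.4027 157.4261] [167.4161 347.5564]
hover -0.053 [277.6022 142.172 ] [168.6133 256.0321]
hover 0.019 [277.9351 116.6586] [170.6108 102.9517]
```

The held board's near bottom corner is at about (170,255) and the slot centre is at about (177,–), so I shift 3 mm along rack -x and lower.

```bash
python3 jog.py '-.001 -.003 .03 0 0 0;-.001 -.003 .06 0 0 0;-.001 -.003 .075 0 0 0;-.001 -.003 .083 0 0 0;-.001 -.003 .09 0 0 0;-.001 -.003 .095 0 0 0;-.001 -.003 .095 0 0 0;-.001 -.003 .095 0 0 0'
```

```text
time: 10.9
ee_pos: [0.4928, -0.1604, 0.0864]
eef_rot: [3.139, -0.001, 0.961]
force: [0.0, -0.1, 0.7]
grip_width: 0.108
gripper_force: 39.5
```

```bash
python3 jog.py '0 0 .005 0 0 0;0 0 .01 0 0 0;0 0 .014 0 0 0;0 0 .017 0 0 0;0 0 .019 0 0 0;0 0 .021 0 0 0;0 0 .021 0 0 0'
```

```text
time: 11.48
ee_pos: [0.492, -0.1603, 0.0642]
eef_rot: [3.141, -0.001, 0.96]
force: [-0.1, 0.4, -0.5]
grip_width: 0.113
gripper_force: 39.5
```

```bash
python3 jog.py '0 0 .001 0 0 0;0 0 .002 0 0 0;0 0 .003 0 0 0;0 0 .003 0 0 0'
```

```text
time: 11.82
ee_pos: [0.4929, -0.1605, 0.0632]
eef_rot: [3.139, -0.001, 0.96]
force: [-1.2, 1.7, 9.1]
grip_width: 0.111
gripper_force: 40.9
```

```bash
python3 jog.py '0 0 -.001 0 0 0;0 0 -.001 0 0 0;0 0 -.001 0 0 0;0 0 -.001 0 0 0;0 0 -.02 0 0 0;0 0 -.05 0 0 0;0 0 -.09 0 0 0;0 0 -.13 0 0 0;0 0 -.14 0 0 0;0 0 -.14 0 0 0;0 0 -.14 0 0 0' .32
python3 - <<'E'
from h import *
t=ld('top0')
q=[atz(t,(x+.5)/1.5-.5,(y+.5)/1.5-.5,.045) for x,y in [(258,237),(365,298),(338,348),(228,280)]]
print(np.array(q)); 
for a,b in((0,1),(3,2)):
    v=q[b]-q[a];print(np.linalg.norm(v),np.degrees(np.arctan2(v[1],v[0])))
st=robot.read_state();print(st['qpos'])
cap('side','s6');crop('s6','s6c',215,120,130,140,4)
crop('top0','tm',140,150,120,95,4)
a=cv2.imread('pics/s6c.png');b=cv2.imread('pics/tm.png')
b=b[:, :270]
import numpy as np
m=np.zeros((560,790,3),np.uint8);m[:560,:520]=a;m[:380,520:790]=b
cv2.imwrite('pics/m6.png',m)
E
```

```text
time: 12.73
ee_pos: [0.4918, -0.1603, 0.2015]
eef_rot: [3.14, -0.001, 0.96]
force: [-0.2, -0.1, -0.4]
grip_width: 0.32
gripper_force: 0.0
[[0.692  0.2781 0.045 ]
 [0.5727 0.0792 0.045 ]
 [0.4822 0.13   0.045 ]
 [0.6118 0.3336 0.045 ]]
0.23203488304066827 -120.96737984453253
0.24136796674598288 -122.47135200791634
[-0.4501  0.2183  1.6983  0.0007  1.2236  0.1602]
```

View pics/m6.png

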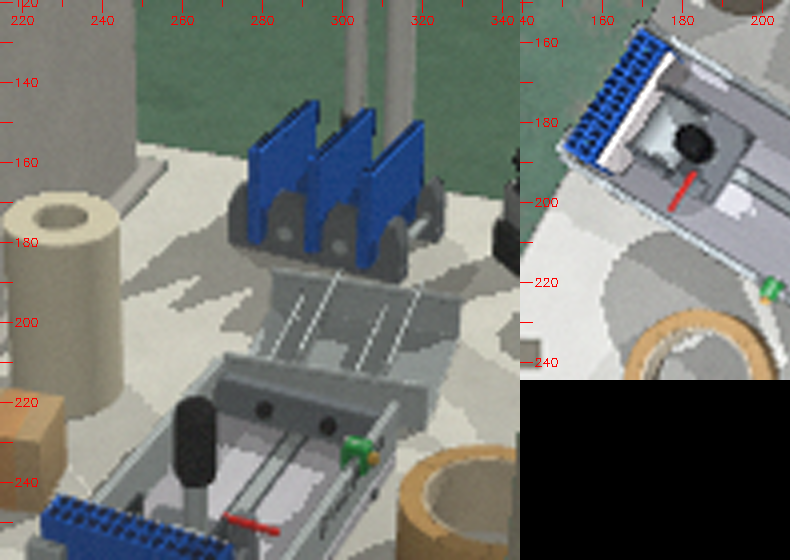

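All three dividers stand level and fully down in the rack, and the holder is empty. In the top crop the knob is at (694,143), the pointer tip at about (671,208) and the clip at about (770,290). Next I go via a drawn-back waypoint to above the knob.

```bash
python3 - <<'E'
from h import *
t=ld('top0');s=ld('side0')
print('knobtop',tri((t,183,185.25),(s,263.25,220.7)))
to((.45,0,.24),Rt(58)); to((.595,.232,.20),Rt(58))
E
```

```text
knobtop (array([0.6036, 0.2328, 0.1144]), [np.float64(0.5), np.float64(0.5)])
rows: [ 0.1075 -0.1254 -0.0395 -0.0008 -0.0016 -1.6229] n>= 12.983455701064383
rows: [ 0.3807 -0.1396  0.0006 -0.0008 -0.0016 -1.6229] n>= 12.983455701064383
```

```bash
python3 jog.py '.05 -.06 -.02 0 0 -.125;.1075 -.1254 -.04 0 0 -.25;.1075 -.1254 -.04 0 0 -.375;.1075 -.1254 -.04 0 0 -.5;.1075 -.1254 -.04 0 0 -.625;.14 -.127 -.04 0 0 -.75;.18 -.129 -.03 0 0 -.875;.22 -.131 -.02 0 0 -1;.26 -.133 -.01 0 0 -1.125;.30 -.135 0 0 0 -1.25;.34 -.138 0 0 0 -1.375;.3807 -.1396 0 0 0 -1.5;.3807 -.1396 0 0 0 -1.623;.3807 -.1396 0 0 0 -1.623;.3807 -.1396 0 0 0 -1.623;.3807 -.1396 0 0 0 -1.623' .5
python3 - <<'E'
from h import *
cap('wrist','w7'); print(robot.read_state()['qpos'])
c=ld('w7');
for p in [(.6036,.2328,.114),(.56,.257,.05),(.51,.19,.05)]: print(proj(c,p))
E
```

```text
time: 14.12
ee_pos: [0.5946, 0.2305, 0.2002]
eef_rot: [-3.139, -0.001, 2.58]
force: [-0.2, -0.4, -0.1]
grip_width: 0.505
gripper_force: 0.0
[ 0.2607  0.3962  1.4338 -0.0006  1.3129 -0.7484]
[267.6562 209.3465]
[263.0812 130.9059]
[169.9361 123.7906]
```

View pics/w7.png

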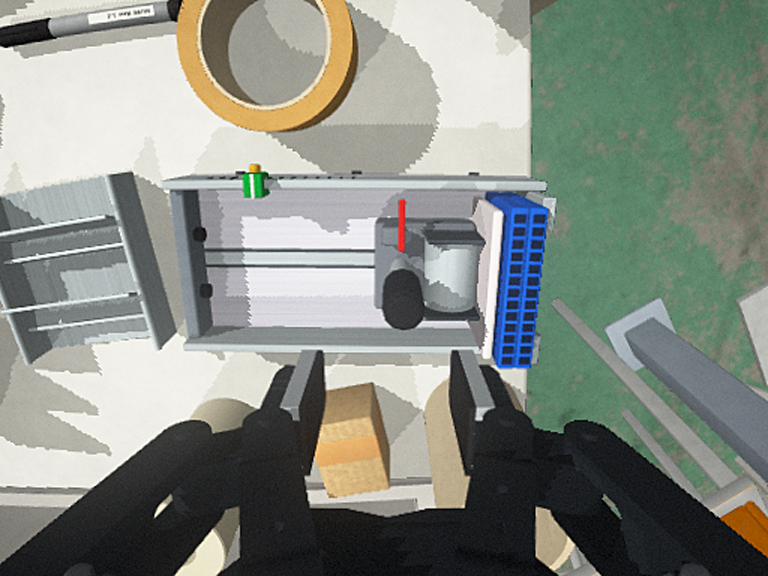

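Wrist view: the trough is aligned with the image, the knob top is at (404,310), the pointer tip at (402,200), and the white line on the clip is at about (255,197). Left in the image is the magazine's +y.

```bash
python3 - <<'E'
from h import *
t=ld('top0');s=ld('s6');w=ld('w7');f=lambda x,y:((x+.5)/1.5-.5,(y+.5)/1.5-.5)
my=np.array([np.cos(np.radians(-122)),np.sin(np.radians(-122)),0]);mx=np.array([-my[1],my[0],0])*-1
mx=np.array([my[1],-my[0],0])
K=tri((t,183,185.25),(s,263.25,220.7),(w,*f(404,310)));P=tri((t,177.25,201.5),(s,284.5,252.5),(w,*f(402,200)));C=tri((t,202,221.5),(s,302.5,232.5),(w,*f(255,197)))
for n,a in(('K',K),('P',P),('C',C)): print(n,a, 'my',(a[0]-K[0])@my,'mx',(a[0]-K[0])@mx)
for z in(.045,.05,.055,.06):
    a=atz(w,*f(402,200),z);b=atz(w,*f(255,197),z);print(z,(b-a)@my,(a-K[0])@mx,(b-K[0])@mx)
for n,a,b in(('-x rail',(190,348),(480,350)),('+x rail',(170,183),(540,183))):
    v=atz(w,*f(*a),.045)-atz(w,*f(*b),.045);print(n,np.degrees(np.arctan2(v[1],v[0])))
k=K[0]; to((k[0],k[1],.15),Rt(58)); to((k[0],k[1],.095),Rt(58))
cv2.imwrite('pics/w7z.png',cv2.resize(w['pixels'][105:150,155:285,::-1],(780,270),interpolation=cv2.INTER_CUBIC))
E
```

```text
K (array([0.6033, 0.2337, 0.114 ]), [np.float64(0.7), np.float64(1.3), np.float64(1.5)]) my 0.0 mx 0.0
P (array([0.5651, 0.2601, 0.0519]), [np.float64(2.4), np.float64(1.0), np.float64(1.5)]) my -0.0022444280389875334 mx 0.04634240608047919
C (array([0.5132, 0.1899, 0.0499]), [np.float64(3.2), np.float64(1.6), np.float64(4.3)]) my 0.08482730022854879 mx 0.05314692573556268
0.045 0.08977714011112609 0.04635502795441548 0.04873900963712812
0.05 0.08819259739733411 0.047025254672319286 0.04936715971057123
0.055 0.08660805468354206 0.0476954813902231 0.04999530978401423
0.06 0.08502351196975008 0.04836570810812692 0.05062345985745732
-x rail -122.35018070625615
+x rail -122.28852768932681
rows: [-0.0054  0.0074  0.0509 -0.0013 -0.0005 -0.003 ] n>= 1.2399299617339068
rows: [-0.0054  0.0075  0.1059 -0.0013 -0.0005 -0.003 ] n>= 2.5489330163423563
```

```bash
python3 jog.py '-.003 .004 .03 0 0 0;-.0054 .0075 .055 0 0 0;-.0054 .0075 .08 0 0 0;-.0054 .0075 .095 0 0 0;-.0054 .0075 .105 0 0 0;-.0054 .0075 .105 0 0 0;-.0054 .0075 .105 0 0 0'
python3 jog.py '0 0 0 0 0 0;0 0 0 0 0 0;0 0 0 0 0 0;0 0 0 0 0 0;0 0 0 0 0 0' 0 70
```

```text
time: 14.75
ee_pos: [0.6046, 0.2344, 0.0973]
eef_rot: [3.141, 0.001, 2.582]
force: [-0.7, -0.6, -0.1]
grip_width: 0.5
gripper_force: 0.0
time: 15.17
ee_pos: [0.6048, 0.2338, 0.099]
eef_rot: [-3.141, 0.003, 2.584]
force: [-3.0, -4.5, 6.3]
grip_width: 0.234
gripper_force: 68.6
```

```bash
python3 jog.py '0 -.008 0 0 0 0;0 -.018 0 0 0 0;0 -.03 0 0 0 0;0 -.042 0 0 0 0;0 -.054 0 0 0 0;0 -.064 0 0 0 0;0 -.072 0 0 0 0;.0005 -.078 0 0 0 0;.0005 -.078 0 0 0 0;.0005 -.078 0 0 0 0;.0005 -.078 0 0 0 0'
python3 - <<'E'
from h import *
cap('wrist','w8'); crop('w8','w8c',160,90,130,95,6)
E
```

```text
time: 16.08
ee_pos: [0.5654, 0.172, 0.099]
eef_rot: [3.132, 0.004, 2.582]
force: [2.4, 8.3, 3.2]
grip_width: 0.229
gripper_force: 69.4
```

View pics/w8c.png

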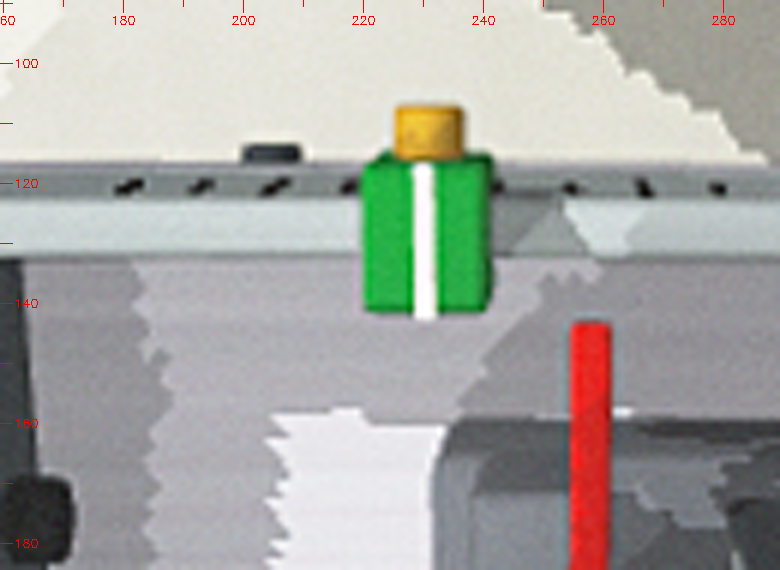

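The white line's inner end is at (425,318), px (230.3,142.5). The pointer tip is at (590,322), px (257.8,143.2), which is on the optical centre column. About 27.5 px, roughly 15 mm, still to go.

```bash
python3 - <<'E'
from h import *
w=ld('w8')
for z in(.045,.05,.055):
    a=atz(w,257.8,143.2,z);b=atz(w,230.3,142.5,z);print(z,np.linalg.norm(b-a))
E
python3 jog.py '0 -.005 0 0 0 0;0 -.010 0 0 0 0;0 -.0135 0 0 0 0;0 -.0135 0 0 0 0;0 -.0135 0 0 0 0'
python3 - <<'E'
from h import *
cap('wrist','w9'); c=ld('w9')['pixels'].astype(int)
# pointer red columns and white line columns
r,g,b=c[...,0],c[...,1],c[...,2]
red=(r>150)&(g<80)&(b<80); red[:, :200]=0; red[:, 320:]=0
ys,xs=np.nonzero(red); v0=ys.min(); print('tip row',v0,[ (v,xs[ys==v].mean()) for v in (v0+1,v0+4,v0+8)])
for v in (125,130,135,138,141):
    row=c[v,215:300]; gr=(row[:,1]>110)&(row[:,0]<90); wh=row.min(1)>200
    gx=np.nonzero(gr)[0]+215
    if len(gx): i=np.arange(gx.min(),gx.max()+1); m=c[v,i].min(1)-40; m=np.clip(m,0,None); print(v,gx.min(),gx.max(),(i*m).sum()/m.sum())
E
```

```text
0.045 0.016230976389047087
0.05 0.01578426188670654
0.055 0.015337547384365949
time: 16.55
ee_pos: [0.5582, 0.1607, 0.099]
eef_rot: [3.132, 0.004, 2.582]
force: [2.2, 7.6, 2.1]
grip_width: 0.236
gripper_force: 69.4
tip row 144 [(np.int64(145), np.float64(258.0)), (np.int64(148), np.float64(258.0)), (np.int64(152), np.float64(258.0))]
125 245 264 254.61719833564493
130 245 263 254.5222222222222
135 245 263 254.55339805825244
138 245 263 254.43333333333334
141 245 262 254.29560585885486
```

```bash
python3 jog.py '0 -.0021 0 0 0 0;0 -.0021 0 0 0 0;0 -.0021 0 0 0 0;0 -.0021 0 0 0 0'
python3 - <<'E'
from h import *
cap('wrist','w10'); c=ld('w10')['pixels'].astype(int)
r,g,b=c[...,0],c[...,1],c[...,2]
for v in (146,150):
    i=np.arange(245,272); m=np.clip(c[v,i,0]-c[v,i,1]-40,0,None); print('red',v,(i*m).sum()/m.sum())
for v in (128,134,139,141):
    gx=np.nonzero((c[v,215:300,1]>110)&(c[v,215:300,0]<90))[0]+215
    i=np.arange(gx.min(),gx.max()+1); m=np.clip(c[v,i].min(1)-40,0,None); print(v,gx.min(),gx.max(),(i*m).sum()/m.sum())
crop('w10','w10c',195,90,130,95,6)
s=robot.read_state();print(s['ee_pos'],s['time'])
E
```

```text
time: 16.93
ee_pos: [0.5572, 0.1591, 0.099]
eef_rot: [3.132, 0.004, 2.582]
force: [1.9, 9.1, 3.1]
grip_width: 0.233
gripper_force: 69.4
red 146 257.8841158841159
red 150 257.8802030456853
128 248 267 257.8230884557721
134 248 267 257.8264984227129
139 248 267 257.72230889235567
141 248 265 257.5280898876405
[0.5572 0.1591 0.099 ] 16.9833
```

View pics/w10c.png

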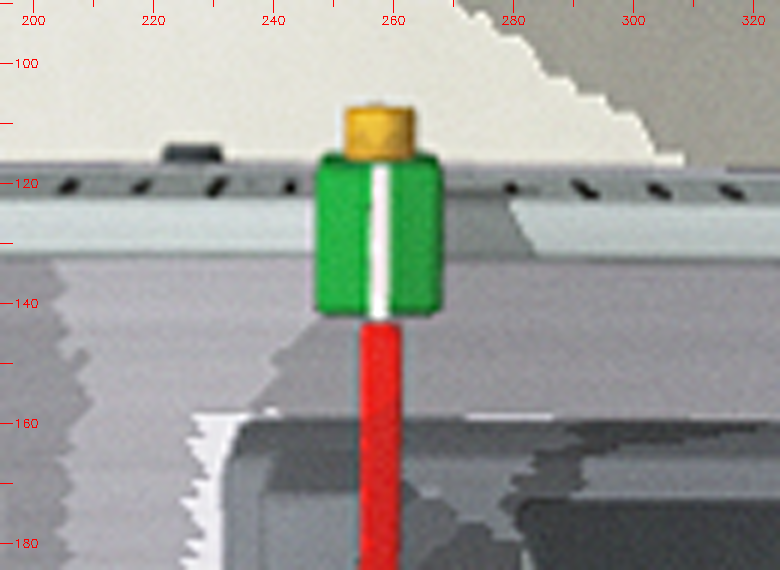

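The pointer tip (380,322) meets the white line's inner end (378,318), aligned to about 0.2 mm. The grip is holding against the spring, so I hand in.

```bash
python3 -c "
from station import robot
print(robot.close_job())"
```

```text
the job is handed in; nothing more can be done
None
```

Both blue dividers are fully down in the rack's free slots beside the one already there, and I handed the job in at about 17 s with the gripper still holding the follower against its spring, its pointer within about 0.2 mm of the white line by the wrist camera.

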